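Set the stock tags of a repair bench's parts bins

ROBOT

A 6-joint arm with a two-finger parallel gripper is mounted at the origin on the work surface. World frame = base frame: x ahead of the robot, y to its left, z up, the work surface at z = 0. Lengths are in m, angles in rad, forces in N, time in s.
With the tool pointing down it reaches from about 0.375 to 0.9 m from the base axis. Payload 3.1 kg.
Tool frame: the origin (TCP) lies at the very end of the fingers, on their centre line; the grasp point (between the pads) lies 19 mm behind it; z points along the fingers, y is the direction in which the jaws open and shut (so a half turn about z gives the same grasp; the last joint's range is limited). The gripper opens to 85 mm and grips with 20 to 120 N. Pads are 22 mm wide; open, the fingers measure 114 mm over their backs; the gripper's body (76 mm by 85 mm) begins 54 mm behind the grasp point. The pads swing forward as they close: fully open they stand 13 mm farther back than shut.
Start: joints at [-1.353, 0.527, 1.433, -0, 1.181, -0.178], TCP at [0.241, -0.577, 0.231] pointing down, gripper open.
Joint ranges: [-3.08, 3.08], [-0.75, 2.2], [0.22, 2.44], [-1.43, 4.57], [0, 2.65], [-2.85, 2.85]. Speed limits (rad/s): [2.79, 2.79, 3.14, 3.14, 3.14, 3.14].

INTERFACE

Orientations are given as a unit quaternion [x, y, z, w].
In Python, from station import manip gives the robot as it stands.
- The arm moves only by the tool send_rows, never from a script. Its argument "motion" is a list of rows, each an object with "gripper": the finger opening in mm, from 0 to 85.4; "travel": the shift along the tool's x, y, z in mm, a list of three; "rotation": the turn, a rotation vector about the tool's x, y, z in degrees, a list of three. In form: [{"gripper": gripper, "travel": [x, y, z], "rotation": [ax, ay, az]}, ...]. A call has 1 to 12 rows; each row shifts and turns the commanded pose from where the row before left it, along the tool's axes as they then stand; what a row does not reach is not made up. A row lasts 1/12 s, in which the tool goes at most 41.7 mm and 7.16 degrees, less where a joint would pass 70% of its speed; a pose out of reach is approached as far as the arm can. A call is refused whole if a number of a shift passes 41.7 or a number of a turn 7.16, either way. A call with a gripper value outside its range is refused whole. The fingers move at their own pace and stop on an object; "newtons" is the grip in N (left out, the last holds). Time passes only in rows, so rows that do not move let the fingers close. It gives the time, the measured TCP pose, the force and the opening at its end, in the units of the state.
- manip.sense(): the state, without advancing time (a new reading comes with each control period).
- manip.snapshot(name): name is "scene" or "top"; returns the picture (420x560x3 uint8, red, green, blue); there is no depth.
- manip.calibration(name): a dict with "fx", "fy", "cx", "cy" (pixels), "k1" (the pictures are not rectified: a ray, as slopes to the right and down, at radius r is drawn at 1 + k1 r^2 times it, then the intrinsics apply), "cam_to_world" (4x4, takes a point from camera to world coordinates). Camera axes: x right, y down, z forward; pixel columns grow to the right and rows downward; lengths in m; the calibration is good to about 2 mm. A picture is of the moment at which its call begins. calibration takes no time and is no camera call.
- manip.sign_off(): hands the job in, once; it reports no verdict.
The state is a dict: "t": time; "q": joint angles; "qd": joint speeds; "tau": joint torques, N m; "tcp_pos": TCP position; "tool_rot": TCP orientation; "force": force on the tool from outside, world axes, zero at the start; "ft_torque": the same for the moment, N m; "finger_gap": opening from 0.0 (shut) to 1.0 (fully open).
Only numpy, scipy, OpenCV 4.12 (cv2) and the standard library are available. Lean on these libraries where they do the work, as an engineer would, in place of code of your own. Each camera call takes 0.05 s, during which the arm holds its last target. There are 200 camera calls.

TASK

The hinged tags on the four parts bins no longer match the stock: a tag tipped back over its own bin means that bin is full, a tag tipped forward, away from its bin, means it is empty. Push the tags that are wrong or half-way over, each fully to its stop, with the fingertips or the outside of the fingers, so that only the full bins' tags lie back over their bins and the empty bins' tags lie forward. Do not take a tag between the fingers, do not tip a tag that is already right, and leave everything else on the bench where it is.

Things in the scene. Friction and masses are not known exactly. Their poses are not given: they have to be found in the camera images.
- bin_a: grey bin fixed to the bench, FULL: heaped to the rim with small steel screws. Origin on the bench, mid-unit (150 x 90 mm). x: from tag side (robot's side) to rear; z up. Tray x -62..+75 mm, 48 mm high; in front at x = -68 mm an 8 mm plywood board, 62 mm high, carries the tag. Hinge axis along y at x = -68, z = 68 mm (lugs at y +-36 to z = 74). Four bins in a row along y, any order, a bit askew, 28+ mm apart
- tag_a (a joint): angle of bin_a's tag (rad): 0 upright; +0.6 (stop) tipped back over its bin, round boss uppermost = full; -0.6 (stop) tipped forward, away from its bin, bar uppermost = empty. starts tipped forward (-0.6 to -0.48). Slightly stiff hinge (0.02 N m, about 0.5 N at the free edge): the tag stays where it is left
- tag_a_mid (a point): centre of bin_a's tag, an aluminium plate 60 mm wide (y), 4 mm thick (x), from 4 to 58 mm off the hinge axis; this point is 31 mm off it. Axes turn with the tag: z from hinge to free edge; +x face has a flat raised bar 44 x 10 mm, -x face a flat raised disc 30 mm across. Upright, its free edge is 126 mm above the bench
- bin_b: grey bin fixed to the bench, FULL: heaped to the rim with small bright metal brackets. Origin on the bench, mid-unit (150 x 90 mm). x: from tag side (robot's side) to rear; z up. Tray x -62..+75 mm, 48 mm high; in front at x = -68 mm an 8 mm plywood board, 62 mm high, carries the tag. Hinge axis along y at x = -68, z = 68 mm (lugs at y +-36 to z = 74). Four bins in a row along y, any order, a bit askew, 28+ mm apart
- tag_b (a joint): angle of bin_b's tag (rad): 0 upright; +0.6 (stop) tipped back over its bin, round boss uppermost = full; -0.6 (stop) tipped forward, away from its bin, bar uppermost = empty. starts part-way (-0.5 to 0.25). Slightly stiff hinge (0.02 N m, about 0.5 N at the free edge): the tag stays where it is left
- tag_b_mid (a point): centre of bin_b's tag, an aluminium plate 60 mm wide (y), 4 mm thick (x), from 4 to 58 mm off the hinge axis; this point is 31 mm off it. Axes turn with the tag: z from hinge to free edge; +x face has a flat raised bar 44 x 10 mm, -x face a flat raised disc 30 mm across. Upright, its free edge is 126 mm above the bench
- bin_c: grey bin fixed to the bench, EMPTY: bare grey floor. Origin on the bench, mid-unit (150 x 90 mm). x: from tag side (robot's side) to rear; z up. Tray x -62..+75 mm, 48 mm high; in front at x = -68 mm an 8 mm plywood board, 62 mm high, carries the tag. Hinge axis along y at x = -68, z = 68 mm (lugs at y +-36 to z = 74). Four bins in a row along y, any order, a bit askew, 28+ mm apart
- tag_c (a joint): angle of bin_c's tag (rad): 0 upright; +0.6 (stop) tipped back over its bin, round boss uppermost = full; -0.6 (stop) tipped forward, away from its bin, bar uppermost = empty. starts tipped back (0.48 to 0.6). Slightly stiff hinge (0.02 N m, about 0.5 N at the free edge): the tag stays where it is left
- tag_c_mid (a point): centre of bin_c's tag, an aluminium plate 60 mm wide (y), 4 mm thick (x), from 4 to 58 mm off the hinge axis; this point is 31 mm off it. Axes turn with the tag: z from hinge to free edge; +x face has a flat raised bar 44 x 10 mm, -x face a flat raised disc 30 mm across. Upright, its free edge is 126 mm above the bench
- bin_d: grey bin fixed to the bench, EMPTY: bare grey floor. Origin on the bench, mid-unit (150 x 90 mm). x: from tag side (robot's side) to rear; z up. Tray x -62..+75 mm, 48 mm high; in front at x = -68 mm an 8 mm plywood board, 62 mm high, carries the tag. Hinge axis along y at x = -68, z = 68 mm (lugs at y +-36 to z = 74). Four bins in a row along y, any order, a bit askew, 28+ mm apart
- tag_d (a joint): angle of bin_d's tag (rad): 0 upright; +0.6 (stop) tipped back over its bin, round boss uppermost = full; -0.6 (stop) tipped forward, away from its bin, bar uppermost = empty. starts tipped forward (-0.6 to -0.54), already right. Slightly stiff hinge (0.02 N m, about 0.5 N at the free edge): the tag stays where it is left
- tag_d_mid (a point): centre of bin_d's tag, an aluminium plate 60 mm wide (y), 4 mm thick (x), from 4 to 58 mm off the hinge axis; this point is 31 mm off it. Axes turn with the tag: z from hinge to free edge; +x face has a flat raised bar 44 x 10 mm, -x face a flat raised disc 30 mm across. Upright, its free edge is 126 mm above the bench
- screwdriver: bystander, not to be moved: loose screwdriver with a yellow handle, 170 mm long, lying in front of the bins; origin at its underside
- tweezers: bystander, not to be moved: loose steel tweezers, 120 mm long, lying in front of the bins
- vial: bystander, not to be moved: loose small bottle, 28 mm across, 55 mm high, standing between the two middle bins; origin at its underside
- spray: bystander, not to be moved: loose spray can, 54 mm across, 150 mm high, standing left of the row; origin at its underside
- tape: bystander, not to be moved: loose roll of tape lying flat, 70 mm across, 19 mm high, right of the row
- memory: bystander, not to be moved: loose memory module, 133 x 30 x 4 mm, lying behind the bins
- heatsink: bystander, not to be moved: loose finned aluminium heat sink, 50 x 50 x 28 mm, behind the bins

How it is judged:
By the outcome, as a careful person would: the job done as asked, in the order asked, and still so for the second after the job is handed in, with the robot touching nothing.
It also fails if it takes over 51 s, if anything falls off the work surface, if the arm or the gripper's body presses on something with over 40 N, if the wrist force passes 120 N, or if a joint passes its speed limit or range.

## Working session

There is one attempt and no reset: what is moved stays moved. The work goes in short steps, Python scripts to look and compute and a tool call to move; the robot and the scene stay as the last step left them, time stands still between calls to the robot, and variables do not carry over. Pictures are saved under pics/ and viewed, about 8 in all and at most 12, crops included, and the job is handed in when it is done.

Besides the shell and the picture viewer there is one more tool, called after "Call:" as name(argument=value, ...) on one line, values as JSON. send_rows: Moves the arm, as the interface text tells. Its arguments: {"type":"object","properties":{"motion":{"type":"array","items":{"type":"object","properties":{"gripper":{"type":"number"},"travel":{"type":"array","items":{"type":"number"}},"rotation":{"type":"array","items":{"type":"number"}}}}},"newtons":{"type":"number"}},"required":["motion"]}

```bash
mkdir -p pics; python3 - <<'E'
from station import manip
import cv2
for n in("scene","top"):
    p=manip.snapshot(n); cv2.imwrite(f"pics/{n}0.png",cv2.resize(p[:,:,::-1],(800,600),interpolation=cv2.INTER_CUBIC))
    print(n,manip.calibration(n))
print(manip.sense())
E
```

```text
scene {'fx': 456.47770104150794, 'fy': 456.47770104150794, 'cx': 280.10326500670845, 'cy': 208.580134388581, 'k1': -0.05246735235705895, 'cam_to_world': array([[-0.68923323,  0.46357157, -0.55682937,  1.23758027],
       [ 0.72422982,  0.41832459, -0.54817488,  0.64897169],
       [-0.02118287, -0.78109278, -0.62405557,  0.83482627],
       [ 0.        ,  0.        ,  0.        ,  1.        ]])}
top {'fx': 521.3053547261628, 'fy': 521.3053547261628, 'cx': 278.1855552995664, 'cy': 216.38623275517284, 'k1': 0.054850252780074285, 'cam_to_world': array([[-8.40802143e-04, -9.84975943e-01,  1.72689563e-01,
         3.16100564e-01],
       [-9.99749645e-01, -3.03326615e-03, -2.21685999e-02,
        -1.03183232e-02],
       [ 2.23593510e-02, -1.72664969e-01, -9.84726799e-01,
         1.39808689e+00],
       [ 0.00000000e+00,  0.00000000e+00,  0.00000000e+00,
         1.00000000e+00]])}
{'t': 0.1, 'q': array([-1.35354020e+00,  5.28363807e-01,  1.43376216e+00,  1.39751517e-06,
        1.18143897e+00, -1.78529997e-01]), 'qd': array([-0.00105976, -0.00308267, -0.00275305, -0.00012803,  0.00122996,
        0.00046264]), 'tau': array([ 1.66918194e-04, -4.43303955e+01, -1.78586894e+01, -3.11679951e-04,
        3.83563922e-03,  1.90623120e-05]), 'tcp_pos': array([ 0.24082707, -0.57603734,  0.23044109]), 'tool_rot': array([ 9.80482561e-01,  1.96603597e-01, -1.84474281e-05, -9.85967722e-04]), 'force': array([-0.12974603, -0.91330418, -0.2742533 ]), 'ft_torque': array([0.01943564, 0.02343998, 0.04073179]), 'finger_gap': 0.9983484064331019}
```

View pics/scene0.png

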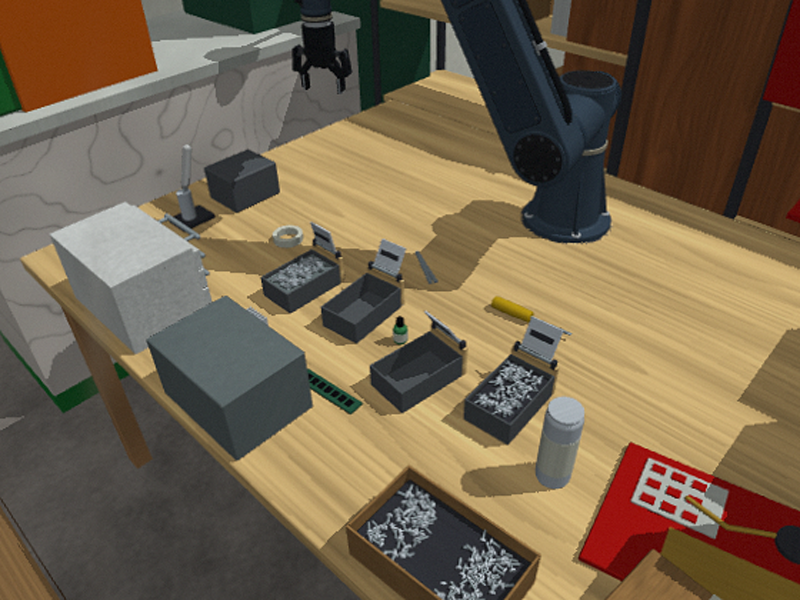

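View pics/top0.png

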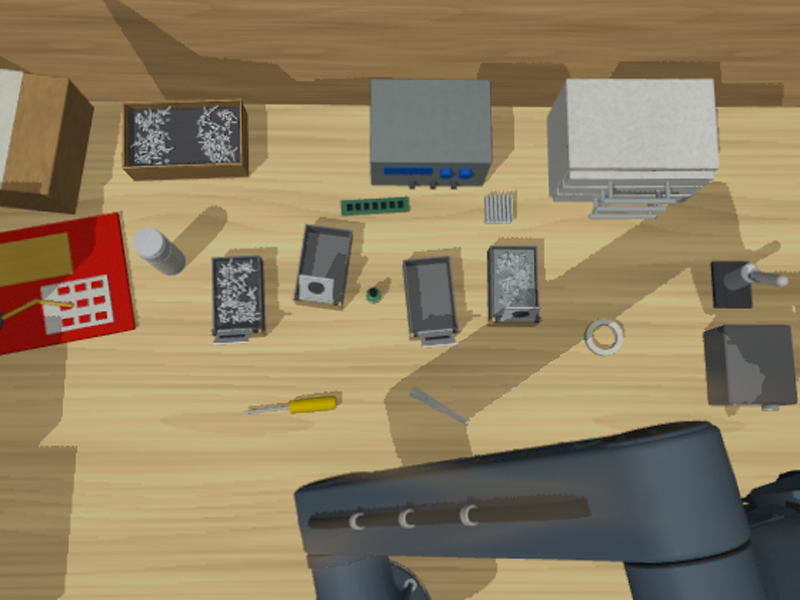

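The top view shows, left to right: a at (238,300) with its tag forward, c at (323,265) with its tag back, d at (430,300) with its tag forward (already right), and b at (513,285) with its tag part-way. The tags to push are a, c and b. I'll take a close crop to measure from.

```bash
python3 - <<'E'
from station import manip
import cv2
p=manip.snapshot("top")[150:246,140:390,::-1]
p=cv2.resize(p,None,fx=3.2,fy=3.2,interpolation=cv2.INTER_CUBIC)
s=manip.snapshot("scene")[150:310,175:400,::-1]
s=cv2.resize(s,None,fx=3.5,fy=3.5,interpolation=cv2.INTER_CUBIC)
cv2.imwrite("pics/tc.png",p);cv2.imwrite("pics/sc.png",s)
E
```

```text
(no output)
```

View pics/tc.png

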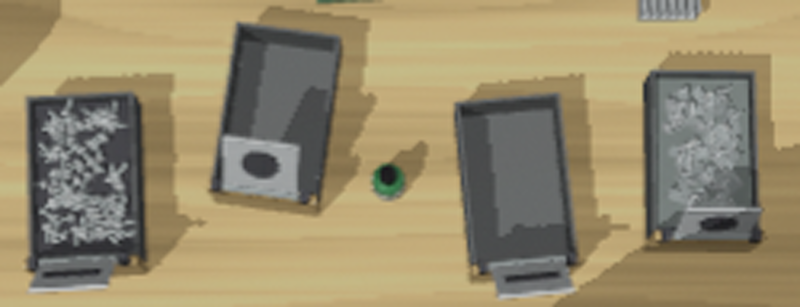

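View pics/sc.png

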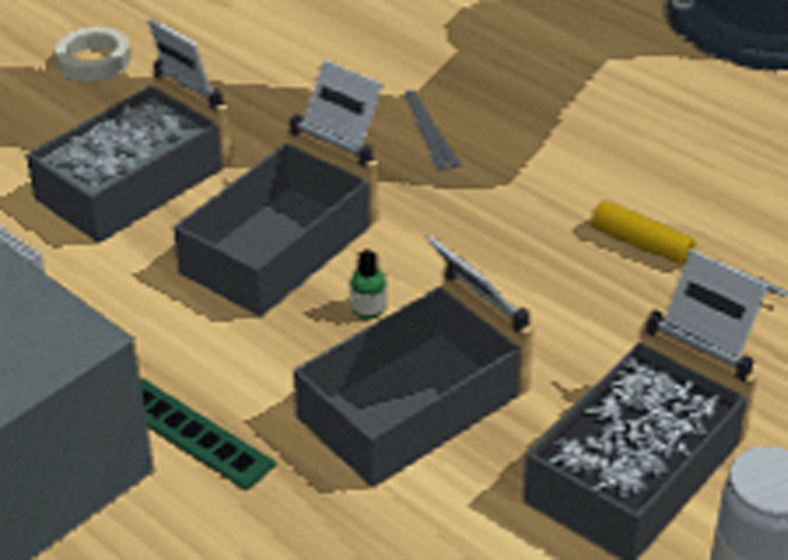

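```bash
cat > h.py <<'E'
import numpy as np, cv2
from station import manip
def proj(n,P):
    c=manip.calibration(n); T=np.linalg.inv(c["cam_to_world"])
    p=np.atleast_2d(P)@T[:3,:3].T+T[:3,3]; s=p[:,:2]/p[:,2:]; s=s*(1+c["k1"]*(s**2).sum(1,keepdims=True))
    return s*[c["fx"],c["fy"]]+[c["cx"],c["cy"]]
def model(v):
    x,y,w,a=v
    rim=[[.075,.045,.048],[.075,-.045,.048],[-.062,.045,.048],[-.062,-.045,.048]]
    tag=[[-.068+.058*np.sin(a),s*.03,.068+.058*np.cos(a)] for s in(1,-1)]
    L=np.array(rim+tag); R=np.array([[np.cos(w),-np.sin(w),0],[np.sin(w),np.cos(w),0],[0,0,1]])
    return L@R.T+[x,y,0]
E
python3 - <<'E'
from h import *
from scipy.optimize import least_squares
D=dict(a=[(28,96),(133,94),(28,262),(143,262),(30,290),(108,288)],
c=[(237,24),(340,38),(212,192),(318,207),(222,137),(300,146)],
d=[(457,102),(558,95),(472,262),(577,258),(497,296),(573,291)],
b=[(650,73),(752,72),(648,238),(760,238),(685,207),(762,209)])
imgs={n:cv2.resize(manip.snapshot(n)[:,:,::-1],None,fx=4,fy=4,interpolation=cv2.INTER_CUBIC) for n in("top","scene")}
for k,px in D.items():
    px=np.array(px)/3.2+[140,150]
    best=None
    for a0 in(-.5,.4):
        r=least_squares(lambda v:(proj("top",model(v))-px).ravel(),[.55,{'a':.2,'c':.1,'d':-.05,'b':-.15}[k],0,a0],loss='soft_l1')
        if best is None or r.cost<best.cost:best=r
    r=best;print(k,r.x.round(4),np.round(r.fun,1), 'hinge',(r.x[:2]-.068*np.array([np.cos(r.x[2]),np.sin(r.x[2])])).round(4))
    M=model(r.x)
    for n in imgs:
        q=(proj(n,M)*4).astype(int)
        cv2.polylines(imgs[n],[q[[0,1,3,2]]],True,(0,0,255),1); cv2.line(imgs[n],q[4],q[5],(0,255,0),1)
t=imgs["top"][600:984,560:1560]; s=imgs["scene"][600:1240,700:1600]
o=np.zeros((600,800,3),np.uint8); o[:307]=cv2.resize(t,(800,307)); o[307:]=cv2.resize(s,(800,569))[:293]
cv2.imwrite("pics/ov.png",cv2.resize(s,(800,569)))
E
```

```text
a [ 0.5746  0.2523  0.0515 -0.4816] [-0.2  0.8  1.4 -0.1  0.4  0.3 -0.6 -1.4 -0.4  0.3 -0.  -0.3] hinge [0.5067 0.2488]
c [ 0.6288  0.0978 -0.127   0.6728] [-0.9  1.1  0.3  1.1 -0.8 -1.4  0.1 -1.7  0.8 -0.   0.2  0.2] hinge [0.5614 0.1064]
d [ 0.5749 -0.1027  0.081  -0.5439] [-0.5  0.   1.6 -0.3 -0.8  0.9  0.5 -0.5 -0.3  0.2  0.1 -0.2] hinge [ 0.5071 -0.1082]
b [ 0.5957 -0.2571 -0.0013  0.2791] [-0.8  0.3  0.9  0.8  0.8 -0.6  0.  -0.5 -0.4  0.3 -0.3 -0.2] hinge [ 0.5277 -0.257 ]
```

View pics/ov.png

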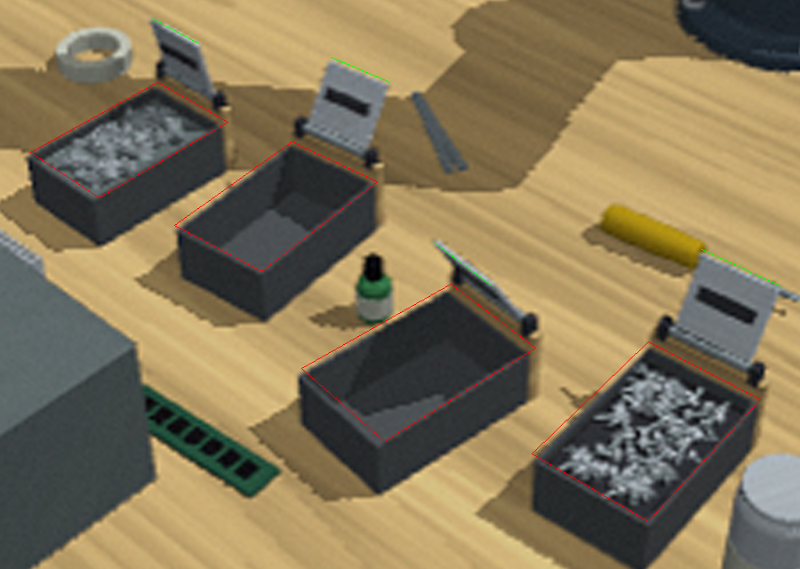

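The overlaid models match both views to a few mm. I'll shut the gripper, square the tool to the world axes and move towards b.

Call:
send_rows(motion=[{"gripper": 0, "travel": [0, 0, 0], "rotation": [0, 0, 5.7]}, {"gripper": 0, "travel": [0, 0, 0], "rotation": [0, 0, 5.7]}, {"gripper": 0, "travel": [0, 0, 0], "rotation": [0, 0, 5.7]}, {"gripper": 0, "travel": [0, 0, 0], "rotation": [0, 0, 5.6]}, {"gripper": 0, "travel": [20, -29, 3], "rotation": [0, 0, 0]}, {"gripper": 0, "travel": [20, -29, 3], "rotation": [0, 0, 0]}, {"gripper": 0, "travel": [20, -29, 3], "rotation": [0, 0, 0]}, {"gripper": 0, "travel": [20, -29, 3], "rotation": [0, 0, 0]}, {"gripper": 0, "travel": [20, -29, 3], "rotation": [0, 0, 0]}, {"gripper": 0, "travel": [20, -29, 3], "rotation": [0, 0, 0]}, {"gripper": 0, "travel": [20, -29, 3], "rotation": [0, 0, 0]}, {"gripper": 0, "travel": [20, -29, 3], "rotation": [0, 0, 0]}], newtons=20)

```text
t: 1.3
tcp_pos: [0.4018, -0.3433, 0.2073]
tool_rot: [1.0, -0.0, 0.0, 0.0]
force: [-0.4, -0.3, 0.7]
finger_gap: -0.0
```

Call:
send_rows(motion=[{"gripper": 0, "travel": [17, -21, 0], "rotation": [0, 0, 0]}, {"gripper": 0, "travel": [17, -21, 0], "rotation": [0, 0, 0]}, {"gripper": 0, "travel": [17, -22, 0], "rotation": [0, 0, 0]}, {"gripper": 0, "travel": [17, -22, 0], "rotation": [0, 0, 0]}, {"gripper": 0, "travel": [0, 0, 27], "rotation": [0, 0, 0]}, {"gripper": 0, "travel": [0, 0, 27], "rotation": [0, 0, 0]}, {"gripper": 0, "travel": [0, 0, 27], "rotation": [0, 0, 0]}, {"gripper": 0, "travel": [0, 0, 26], "rotation": [0, 0, 0]}, {"gripper": 0, "travel": [0, 0, 0], "rotation": [0, 0, 0]}, {"gripper": 0, "travel": [0, 0, 0], "rotation": [0, 0, 0]}])

```text
t: 2.13
tcp_pos: [0.4685, -0.2582, 0.0994]
tool_rot: [1.0, -0.0, -0.001, -0.001]
force: [0.7, -0.5, 0.2]
finger_gap: 0.002
```

Now I'll push forward: 62 mm at 10 mm per row at first, then slower.

Call:
send_rows(motion=[{"gripper": 0, "travel": [10, 0, 0], "rotation": [0, 0, 0]}, {"gripper": 0, "travel": [10, 0, 0], "rotation": [0, 0, 0]}, {"gripper": 0, "travel": [10, 0, 0], "rotation": [0, 0, 0]}, {"gripper": 0, "travel": [8, 0, 0], "rotation": [0, 0, 0]}, {"gripper": 0, "travel": [7, 0, 0], "rotation": [0, 0, 0]}, {"gripper": 0, "travel": [5, 0, 0], "rotation": [0, 0, 0]}, {"gripper": 0, "travel": [5, 0, 0], "rotation": [0, 0, 0]}, {"gripper": 0, "travel": [4, 0, 0], "rotation": [0, 0, 0]}, {"gripper": 0, "travel": [3, 0, 0], "rotation": [0, 0, 0]}, {"gripper": 0, "travel": [0, 0, 0], "rotation": [0, 0, 0]}, {"gripper": 0, "travel": [0, 0, 0], "rotation": [0, 0, 0]}])

```text
t: 3.05
tcp_pos: [0.531, -0.2587, 0.1002]
tool_rot: [1.0, -0.0, -0.0, -0.0]
force: [-0.2, 0.7, -0.5]
finger_gap: 0.0
```

Call:
send_rows(motion=[{"gripper": 0, "travel": [3, 0, 0], "rotation": [0, 0, 0]}, {"gripper": 0, "travel": [3, 0, 0], "rotation": [0, 0, 0]}, {"gripper": 0, "travel": [0, 0, 0], "rotation": [0, 0, 0]}, {"gripper": 0, "travel": [0, 0, 0], "rotation": [0, 0, 0]}])

```text
t: 3.38
tcp_pos: [0.5374, -0.2589, 0.1004]
tool_rot: [1.0, -0.0, 0.0, 0.0]
force: [0.2, -0.5, -0.1]
finger_gap: 0.002
```

Call:
send_rows(motion=[{"gripper": 0, "travel": [2, 0, 0], "rotation": [0, 0, 0]}, {"gripper": 0, "travel": [2, 0, 0], "rotation": [0, 0, 0]}, {"gripper": 0, "travel": [0, 0, 0], "rotation": [0, 0, 0]}, {"gripper": 0, "travel": [0, 0, 0], "rotation": [0, 0, 0]}])

```text
t: 3.72
tcp_pos: [0.5414, -0.2588, 0.1003]
tool_rot: [1.0, -0.0, 0.0, 0.0]
force: [1.1, 0.3, 0.2]
finger_gap: 0.0
```

```bash
python3 - <<'E'
from h import *
s=manip.snapshot("scene")[130:250,150:310,::-1]
t=manip.snapshot("top")[150:246,280:400,::-1]
cv2.imwrite("pics/b1.png",np.hstack([cv2.resize(s,(500,375),interpolation=2),cv2.resize(t,(300,240),interpolation=2) if 0 else cv2.copyMakeBorder(cv2.resize(t,(300,240),interpolation=2),0,135,0,0,0)]))
E
```

```text
(no output)
```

View pics/b1.png

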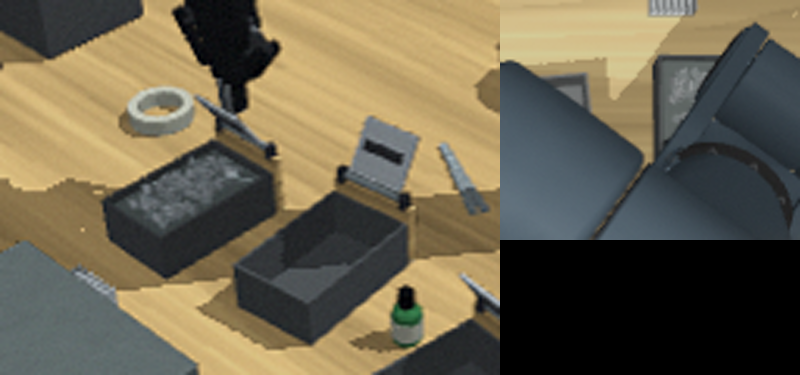

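b's tag, at (235,125) in the crop, now lies nearly fully back with the finger in front of it. I'll creep on until the force shows the stop.

Call:
send_rows(motion=[{"gripper": 0, "travel": [1.5, 0, 0], "rotation": [0, 0, 0]}, {"gripper": 0, "travel": [1.5, 0, 0], "rotation": [0, 0, 0]}, {"gripper": 0, "travel": [0, 0, 0], "rotation": [0, 0, 0]}, {"gripper": 0, "travel": [0, 0, 0], "rotation": [0, 0, 0]}])

```text
t: 4.15
tcp_pos: [0.5426, -0.2586, 0.1002]
tool_rot: [1.0, 0.0, -0.002, -0.0]
force: [-4.9, -0.7, 2.5]
finger_gap: -0.002
```

b has reached its stop: the TCP lags 2 mm with -5 N along x. I'll back off, lift, and cross over to behind tag c.

Call:
send_rows(motion=[{"gripper": 0, "travel": [-20, 0, 0], "rotation": [0, 0, 0]}, {"gripper": 0, "travel": [0, 0, -35], "rotation": [0, 0, 0]}, {"gripper": 0, "travel": [0, 0, -35], "rotation": [0, 0, 0]}, {"gripper": 0, "travel": [12, -39, 0], "rotation": [0, 0, 0]}, {"gripper": 0, "travel": [12, -39, 0], "rotation": [0, 0, 0]}, {"gripper": 0, "travel": [12, -39, 0], "rotation": [0, 0, 0]}, {"gripper": 0, "travel": [12, -39, 0], "rotation": [0, 0, 0]}, {"gripper": 0, "travel": [12, -39, 0], "rotation": [0, 0, 0]}, {"gripper": 0, "travel": [12, -39, 0], "rotation": [0, 0, 0]}, {"gripper": 0, "travel": [12, -39, 0], "rotation": [0, 0, 0]}, {"gripper": 0, "travel": [12, -39, 0], "rotation": [0, 0, 0]}, {"gripper": 0, "travel": [12, -39, 0], "rotation": [0, 0, 0]}])

```text
t: 5.15
tcp_pos: [0.6333, 0.0947, 0.1706]
tool_rot: [1.0, -0.0, 0.001, -0.0]
force: [0.3, -0.1, 0.3]
finger_gap: -0.003
```

Call:
send_rows(motion=[{"gripper": 0, "travel": [0, -5, 0], "rotation": [0, 0, 0]}, {"gripper": 0, "travel": [0, 0, 0], "rotation": [0, 0, 7]}, {"gripper": 0, "travel": [0, 0, 0], "rotation": [0, 0, 0]}, {"gripper": 0, "travel": [0, 0, 0], "rotation": [0, 0, 0]}])

```text
t: 5.48
tcp_pos: [0.6324, 0.0974, 0.1703]
tool_rot: [0.998, -0.06, 0.0, -0.0]
force: [-0.1, 0.8, -0.8]
finger_gap: 0.002
```

Call:
send_rows(motion=[{"gripper": 0, "travel": [0, 0, 25], "rotation": [0, 0, 0]}, {"gripper": 0, "travel": [0, 0, 25], "rotation": [0, 0, 0]}, {"gripper": 0, "travel": [0, 0, 20], "rotation": [0, 0, 0]}, {"gripper": 0, "travel": [0, 0, 0], "rotation": [0, 0, 0]}, {"gripper": 0, "travel": [-10, 0, 0], "rotation": [0, 0, 0]}, {"gripper": 0, "travel": [-8, 0, 0], "rotation": [0, 0, 0]}, {"gripper": 0, "travel": [-7, 0, 0], "rotation": [0, 0, 0]}, {"gripper": 0, "travel": [-7, 0, 0], "rotation": [0, 0, 0]}, {"gripper": 0, "travel": [-7, 0, 0], "rotation": [0, 0, 0]}, {"gripper": 0, "travel": [-7, 0, 0], "rotation": [0, 0, 0]}, {"gripper": 0, "travel": [0, 0, 0], "rotation": [0, 0, 0]}])

```text
t: 6.4
tcp_pos: [0.5845, 0.1032, 0.1006]
tool_rot: [0.998, -0.061, -0.001, -0.0]
force: [-0.9, -0.6, 0.6]
finger_gap: 0.002
```

Call:
send_rows(motion=[{"gripper": 0, "travel": [-7, 0, 0], "rotation": [0, 0, 0]}, {"gripper": 0, "travel": [-7, 0, 0], "rotation": [0, 0, 0]}, {"gripper": 0, "travel": [-6, 0, 0], "rotation": [0, 0, 0]}, {"gripper": 0, "travel": [-5, 0, 0], "rotation": [0, 0, 0]}, {"gripper": 0, "travel": [-4, 0, 0], "rotation": [0, 0, 0]}, {"gripper": 0, "travel": [-3, 0, 0], "rotation": [0, 0, 0]}, {"gripper": 0, "travel": [-3, 0, 0], "rotation": [0, 0, 0]}, {"gripper": 0, "travel": [0, 0, 0], "rotation": [0, 0, 0]}, {"gripper": 0, "travel": [0, 0, 0], "rotation": [0, 0, 0]}])

```text
t: 7.15
tcp_pos: [0.5551, 0.1068, 0.1012]
tool_rot: [0.998, -0.061, 0.004, -0.0]
force: [5.6, -1.4, -0.2]
finger_gap: 0.0
```

```bash
python3 - <<'E'
from h import *
s=manip.snapshot("scene")[170:290,230:390,::-1]
cv2.imwrite("pics/c1.png",cv2.resize(s,(800,600),interpolation=2))
E
```

```text
(no output)
```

View pics/c1.png

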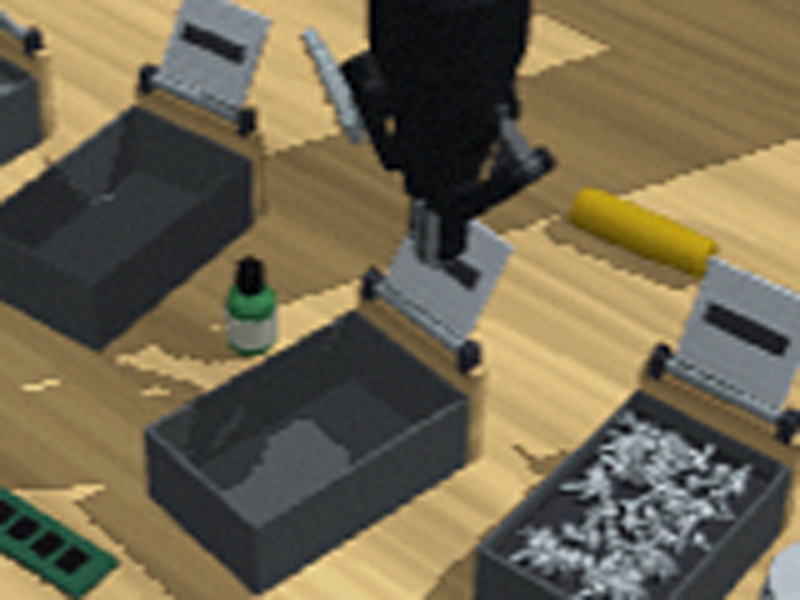

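c's tag, at (455,285), lies forward under the fingertip. A short extra push will show whether it is at the stop.

Call:
send_rows(motion=[{"gripper": 0, "travel": [-1.5, 0, 0], "rotation": [0, 0, 0]}, {"gripper": 0, "travel": [0, 0, 0], "rotation": [0, 0, 0]}, {"gripper": 0, "travel": [0, 0, 0], "rotation": [0, 0, 0]}])

```text
t: 7.45
tcp_pos: [0.5549, 0.1068, 0.1014]
tool_rot: [0.998, -0.061, 0.005, -0.0]
force: [7.1, -0.2, -0.4]
finger_gap: -0.001
```

c is at its stop. Next I'll move to the front of a.

Call:
send_rows(motion=[{"gripper": 0, "travel": [20, 0, 0], "rotation": [0, 0, 0]}, {"gripper": 0, "travel": [0, 0, -35], "rotation": [0, 0, 0]}, {"gripper": 0, "travel": [0, 0, -35], "rotation": [0, 0, 0]}, {"gripper": 0, "travel": [0, 0, 0], "rotation": [0, 0, -5]}, {"gripper": 0, "travel": [0, 0, 0], "rotation": [0, 0, -5]}, {"gripper": 0, "travel": [-22, -25, 0], "rotation": [0, 0, 0]}, {"gripper": 0, "travel": [-22, -25, 0], "rotation": [0, 0, 0]}, {"gripper": 0, "travel": [-22, -25, 0], "rotation": [0, 0, 0]}, {"gripper": 0, "travel": [-22, -25, 0], "rotation": [0, 0, 0]}, {"gripper": 0, "travel": [-22, -25, 0], "rotation": [0, 0, 0]}, {"gripper": 0, "travel": [-22, -25, 0], "rotation": [0, 0, 0]}, {"gripper": 0, "travel": [0, 0, 0], "rotation": [0, 0, 0]}])

```text
t: 8.45
tcp_pos: [0.4237, 0.2501, 0.1697]
tool_rot: [1.0, 0.028, -0.004, 0.0]
force: [-0.3, -1.1, -0.3]
finger_gap: 0.004
```

Call:
send_rows(motion=[{"gripper": 0, "travel": [0, 5, 35], "rotation": [0, 0, 0]}, {"gripper": 0, "travel": [0, 0, 35], "rotation": [0, 0, 0]}, {"gripper": 0, "travel": [0, 0, 0], "rotation": [0, 0, 0]}, {"gripper": 0, "travel": [12, 0, 0], "rotation": [0, 0, 0]}, {"gripper": 0, "travel": [12, 0, 0], "rotation": [0, 0, 0]}, {"gripper": 0, "travel": [8, 0, 0], "rotation": [0, 0, 0]}, {"gripper": 0, "travel": [7, 0, 0], "rotation": [0, 0, 0]}, {"gripper": 0, "travel": [7, 0, 0], "rotation": [0, 0, 0]}, {"gripper": 0, "travel": [7, 0, 0], "rotation": [0, 0, 0]}, {"gripper": 0, "travel": [7, 0, 0], "rotation": [0, 0, 0]}, {"gripper": 0, "travel": [7, 0, 0], "rotation": [0, 0, 0]}, {"gripper": 0, "travel": [0, 0, 0], "rotation": [0, 0, 0]}])

```text
t: 9.45
tcp_pos: [0.4999, 0.2464, 0.1006]
tool_rot: [1.0, 0.026, 0.001, -0.0]
force: [1.0, 0.3, 0.8]
finger_gap: -0.004
```

Call:
send_rows(motion=[{"gripper": 0, "travel": [6, 0, 0], "rotation": [0, 0, 0]}, {"gripper": 0, "travel": [5, 0, 0], "rotation": [0, 0, 0]}, {"gripper": 0, "travel": [5, 0, 0], "rotation": [0, 0, 0]}, {"gripper": 0, "travel": [4, 0, 0], "rotation": [0, 0, 0]}, {"gripper": 0, "travel": [3, 0, 0], "rotation": [0, 0, 0]}, {"gripper": 0, "travel": [3, 0, 0], "rotation": [0, 0, 0]}, {"gripper": 0, "travel": [0, 0, 0], "rotation": [0, 0, 0]}, {"gripper": 0, "travel": [0, 0, 0], "rotation": [0, 0, 0]}])

```text
t: 10.12
tcp_pos: [0.5195, 0.2473, 0.1001]
tool_rot: [1.0, 0.026, -0.005, 0.001]
force: [-6.8, 1.1, 6.3]
finger_gap: 0.001
```

a is at its stop. I'll withdraw clear of the row and check.

Call:
send_rows(motion=[{"gripper": 0, "travel": [-30, 0, 0], "rotation": [0, 0, 0]}, {"gripper": 0, "travel": [-30, 0, 0], "rotation": [0, 0, 0]}, {"gripper": 0, "travel": [-20, 0, -35], "rotation": [0, 0, 0]}, {"gripper": 0, "travel": [0, 0, -35], "rotation": [0, 0, 0]}, {"gripper": 0, "travel": [0, 0, -35], "rotation": [0, 0, 0]}, {"gripper": 0, "travel": [-15, -35, 0], "rotation": [0, 0, 0]}, {"gripper": 0, "travel": [-15, -35, 0], "rotation": [0, 0, 0]}, {"gripper": 0, "travel": [-15, -35, 0], "rotation": [0, 0, 0]}, {"gripper": 0, "travel": [-15, -35, 0], "rotation": [0, 0, 0]}, {"gripper": 0, "travel": [-15, -35, 0], "rotation": [0, 0, 0]}, {"gripper": 0, "travel": [-15, -35, 0], "rotation": [0, 0, 0]}, {"gripper": 0, "travel": [0, -20, 0], "rotation": [0, 0, 0]}])

```text
t: 11.12
tcp_pos: [0.339, 0.4716, 0.2056]
tool_rot: [1.0, 0.028, -0.0, -0.001]
force: [0.4, -0.7, -0.3]
finger_gap: -0.005
```

```bash
python3 - <<'E'
from h import *
print(manip.sense()["tcp_pos"])
t=manip.snapshot("top")[130:310,90:450,::-1]; s=manip.snapshot("scene")[150:310,150:420,::-1]
im=np.zeros((600,800,3),np.uint8); im[:300,:600]=cv2.resize(t,(600,300),interpolation=2); im[300:,:506]=cv2.resize(s,(506,300),interpolation=2)
cv2.imwrite("pics/f.png",im)
E
```

```text
[0.33900313 0.47164261 0.20558782]
```

View pics/f.png

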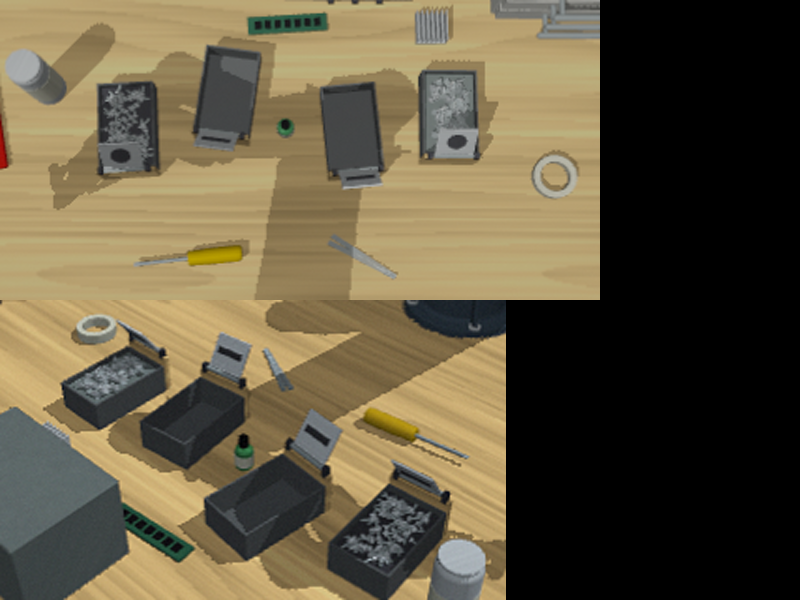

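The check picture shows tags a (120,155) and b (457,142) back with the disc up, and c (217,140) and d (360,178) forward with the bar up. The loose items look unmoved, so I'm handing in.

```bash
python3 -c "
from station import manip
print(manip.sign_off())"
```

```text
the job is handed in; nothing more can be done
None
```

The job is handed in: the tags of both full bins (a and b) now lie back over their bins, and those of both empty bins (c and d) lie forward. I pushed b back, c forward and a back with the shut fingertips. I left d alone because it was already right.

- **Stops:** each push ended with about 5–9 N at the fingertip and the arm lagging its target by a few mm. I took that as the tag being against its stop. I did not re-measure the final tag angles from the pictures.
- **Last check:** the closing top and scene pictures show all four tags as wanted. The loose items look unmoved by eye, and the arm was clear of everything, at about 11 s on the robot's clock.
- **Disagreement:** the first fit gave c's tag 0.67 rad and b's 0.28 rad, slightly beyond their stated ranges (up to 0.6 and 0.25). b's stop also came about 7 mm later than I had predicted. I put both down to measuring error and relied on the force instead.

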